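# Pack sand bottles from the barbed hook rail

## Robot

A 7-joint arm with a two-finger parallel gripper is mounted at the origin on a cart in front of the work surface, level with it; the furniture and walls round the work are solid. World frame = base frame: x ahead of the robot, y to its left, z up, the work surface at z = 0. Lengths are in m, angles in rad, forces in N, time in s.
With the tool pointing down it reaches from about 0.4 to 0.875 m from the base axis. Payload 6.5 kg.
Tool frame: the origin (TCP) lies between the finger pads; the fingertips stand bot.tcp_to_tips ahead of it and the grasp point (between the pads) lies 6 mm ahead of it (bot.tcp_to_tips is the distance from the TCP to the fingertips, in m); z points along the fingers, x is the direction in which the jaws open and shut, and the axes are right-handed (so a half turn about z gives the same grasp; the last joint's range is limited). The gripper opens to 88 mm and grips with 3 to 60 N. Pads are 18 mm wide; open, the fingers measure 123 mm over their backs; the gripper's body (75 mm by 187 mm) begins 45 mm behind the grasp point.
Start: joints at [-1.365, 0.536, -0.004, 1.538, 0.003, 1.067, -0.071], TCP at [0.174, 0.626, 0.264] pointing down, gripper open.
Joint ranges: [-2.7, 2.7], [-0.37, 2.16], [-1.27, 1.26], [0.24, 2.4], [-1.31, 4.45], [0.19, 1.91], [-2.76, 2.76]. Speed limits (rad/s): [2.39, 2.39, 3.14, 3.14, 3.14, 3.14, 3.14].

## Interface

Orientations are given as a unit quaternion [x, y, z, w].
In Python, from cell import bot, snapshot, order gives the robot as it stands.
- The arm moves only by the tool move_arm, never from a script. Its argument "increments" is a list of rows, each a list of 7 numbers: the shift along the tool's x, y, z in mm, then the turn, a rotation vector about the tool's x, y, z in rad, then the opening, from 0 (shut) to 1 (fully open). A call has 1 to 8 rows; each row is the pose to reach, as a shift and turn from the pose commanded when the call began, along the tool's axes at that moment; what a row does not reach only later rows make up. A row lasts 1/12 s, in which the tool goes at most 41.7 mm and 7.16 degrees, less where a joint would pass 70% of its speed; a pose out of reach is approached as far as the arm can. A call with a gripper value outside its range is refused whole. The fingers move at their own pace and stop on an object; "force" is the grip in N (left out, the last holds). Time passes only in rows, so rows that repeat a pose let the fingers close. It gives the time, the measured TCP pose, the force and the opening at its end, in the units of the state.
- bot.read_state(): the state, without advancing time (a new reading comes with each control period).
- snapshot(name): name is "scene" or "side" or "wrist"; returns a dict with "pixels" (384x512x3 uint8, red, green, blue), "fovy" (degrees; the focal length in pixels is half the picture's height over the tangent of half this angle, whatever the lens; pixels are square), "cx", "cy" (the principal point, pixels), "origin" and "rotation" of the camera in the world. Camera axes: x right, y up, looking along -z (the intrinsics and any distortion apply to the point x, -y, -z); pixel columns grow to the right and rows downward; lengths in m; the calibration is good to about 2 mm. A picture is of the moment at which its call begins. There is no depth.
- order.finish_job(): hands the job in, once; it reports no verdict.
The state is a dict: "t": time; "joint_positions": joint angles; "joint_vel": joint speeds; "joint_torque": joint torques, N m; "tool_pos": TCP position; "tcp_rot": TCP orientation; "force": force on the tool from outside, world axes, zero at the start; "torque": the same for the moment, N m; "grip_width": opening from 0.0 (shut) to 1.0 (fully open).
Only numpy, scipy, OpenCV 4.12 (cv2) and the standard library are available. Lean on these libraries where they do the work, as an engineer would, in place of code of your own. Each camera call takes 0.05 s, during which the arm holds its last target. There are 200 camera calls.

## Task

Take the blue-capped and the yellow-capped sand bottle off the barbed hooks of the rail, raising and tilting each to bring its handle out over the barb without forcing it, and set them down gently, upright, each in an empty corner cell of its own in the divided crate. Leave the red-capped bottle hanging on the rail and the jars where they stand in the crate.

Things in the scene. Friction and masses are not known exactly. Their poses are not given: they have to be found in the camera images.
- blue_bottle_mid (a point): sand bottle with blue cap and hang handle, to be packed: 108 mm tall, about 0.12 kg; clear body with white sand, 42 mm across, its shoulder 62 mm up, then a round cap 33 mm across, then the flat handle. Point on its axis, half-way up (54 mm). z up along the bottle, y along the handle's width, x through its opening; all bottles hang with x along the hooks, towards the rail.
- blue_bottle_eye (a point): centre of the opening of the blue handle, on the axis, 91.5 mm above the underside. The handle is a rigid frame 44 mm wide (y; grasp it across this), 10 mm thick (x), its sides reach from 19.5 mm below to 16.5 mm above this point. Opening 31 mm wide, 19 mm high; bar above it 7 mm, web below it 10 mm high. Hanging, the bar rests on a shank, whose axis is then 7 mm above this point.
- blue_bottle: the blue-capped bottle; origin at the centre of its underside, axes as its other points
- yellow_bottle_mid (a point): sand bottle with yellow cap and hang handle, to be packed: 108 mm tall, about 0.12 kg; clear body with white sand, 42 mm across, its shoulder 62 mm up, then a round cap 33 mm across, then the flat handle. Point on its axis, half-way up (54 mm). z up along the bottle, y along the handle's width, x through its opening; all bottles hang with x along the hooks, towards the rail.
- yellow_bottle_eye (a point): centre of the opening of the yellow handle, on the axis, 91.5 mm above the underside. The handle is a rigid frame 44 mm wide (y; grasp it across this), 10 mm thick (x), its sides reach from 19.5 mm below to 16.5 mm above this point. Opening 31 mm wide, 19 mm high; bar above it 7 mm, web below it 10 mm high. Hanging, the bar rests on a shank, whose axis is then 7 mm above this point.
- yellow_bottle: the yellow-capped bottle; origin at the centre of its underside, axes as its other points
- red_bottle_mid (a point): sand bottle with red cap and hang handle, stays hanging on the rail: 108 mm tall, about 0.12 kg; clear body with white sand, 42 mm across, its shoulder 62 mm up, then a round cap 33 mm across, then the flat handle. Point on its axis, half-way up (54 mm). z up along the bottle, y along the handle's width, x through its opening; all bottles hang with x along the hooks, towards the rail.
- hook_rail: fixed hook rail: wooden foot board 130 x 350 mm, 19 mm high, two steel posts, a 12 mm square steel rail along y with its centre 170 mm above the table and 46 mm along +x; three barbed hooks. Origin: underside of the board, centre. x points from the hooks' tips to the rail, y along the rail, z up; turned a little about z. Nothing is above the hooks; their tips are the highest part.
- hook_left (a point): bend of the left (+y) hook, on the axis of its shank, 170 mm above the table. x points along the level shank (5 mm rod) to the rail, whose face is 60 mm away; z up. Here the rod turns up and out: centre line through x=-5, z=2.5 to the tip at x=-20, z=22 mm. From the tip a 3.6 mm thick barb points back, ending at x=-14, z=19.5 mm. A bottle hangs 8 to 16 mm along +x from here, any bottle on any hook.
- hook_middle (a point): bend of the middle hook, on the axis of its shank, 170 mm above the table. x points along the level shank (5 mm rod) to the rail, whose face is 60 mm away; z up. Same shape as the left hook, 110 mm from it. From under the shank to the top of its tip a hook is 27 mm high, more than a handle's 19 mm opening, so an upright handle is caught behind the barb.
- hook_right (a point): bend of the right (-y) hook, on the axis of its shank, 170 mm above the table. x points along the level shank (5 mm rod) to the rail, whose face is 60 mm away; z up. Same shape, 110 mm from the middle one. To come off, a handle is raised 7 mm (shank mid-way in the opening), tilted 30 to 40 degrees, foot swinging out away from the rail, and led out and up along the tip, then righted.
- crate: fixed wooden carrying crate, 138 mm (x) by 222 mm (y) outside, walls 6 mm thick and up to 47 mm high, end walls (+y, -y) 53 mm, a grip bar outside each end; 2 (x) by 3 (y) cells of 60 x 66 mm, floor 8 mm above the table. Origin: underside, centre; z up, turned a little about z. The two middle cells hold glass jars, the four corner cells are empty.
- cell_near_left (a point): centre of the floor of the near left corner cell of the crate (near = crate's -x side, left = its +y side), empty, 8 mm above the table; axes as the crate's. Corner cells are 66 mm apart along x, 144 mm along y.
- cell_near_right (a point): centre of the floor of the near right corner cell of the crate (near = crate's -x side, left = its +y side), empty, 8 mm above the table; axes as the crate's. Corner cells are 66 mm apart along x, 144 mm along y.
- cell_far_left (a point): centre of the floor of the far left corner cell of the crate (near = crate's -x side, left = its +y side), empty, 8 mm above the table; axes as the crate's. Corner cells are 66 mm apart along x, 144 mm along y.
- cell_far_right (a point): centre of the floor of the far right corner cell of the crate (near = crate's -x side, left = its +y side), empty, 8 mm above the table; axes as the crate's. Corner cells are 66 mm apart along x, 144 mm along y.
- jar_near_mid (a point): glass jar with cork, 44 mm across, 70 mm tall, standing in the near middle cell of the crate; point at its centre half-way up. Stays there.
- jar_far_mid (a point): glass jar with cork, 44 mm across, 70 mm tall, standing in the far middle cell of the crate; point at its centre half-way up. Stays there.

How it is judged:
By the outcome, as a careful person would: the job done as asked, in the order asked, and still so for the second after the job is handed in, with the robot touching nothing.
It also fails if it takes over 64 s, if anything falls off the work surface, if the arm or the gripper's body presses on something with over 40 N, if the wrist force passes 120 N, or if a joint passes its speed limit or range.

## Working session

There is one attempt and no reset: what is moved stays moved. The work goes in short steps, Python scripts to look and compute and a tool call to move; the robot and the scene stay as the last step left them, time stands still between calls to the robot, and variables do not carry over. Pictures are saved under pics/ and viewed, about 8 in all and at most 12, crops included, and the job is handed in when it is done.

Besides the shell and the picture viewer there is one more tool, called after "Call:" in YAML: its name, and indented under it one key for each argument. move_arm: Moves the arm, as the interface text tells. Its arguments: {"type":"object","properties":{"increments":{"type":"array","items":{"type":"array","items":{"type":"number"}}},"force":{"type":"number"}},"required":["increments"]}

```bash
ls; mkdir -p pics
python3 - <<'E'
from cell import bot, snapshot
import cv2,numpy as np
print(bot.read_state(), bot.tcp_to_tips)
for n in ["scene","side","wrist"]:
    s=snapshot(n); cv2.imwrite(f"pics/{n}0.png",s["pixels"][:,:,::-1])
    print(n,{k:(np.round(v,4).tolist() if k!="pixels" else 0) for k,v in s.items()})
a=[cv2.imread(f"pics/{n}0.png") for n in ["scene","side"]]
E
```

```text
pics
{'t': 0.0, 'joint_positions': array([-1.36520063,  0.5371775 , -0.00444212,  1.53887556,  0.00260292,
        1.06729236, -0.07117756]), 'joint_vel': array([-0.00104674,  0.0001726 ,  0.00129275,  0.00041276,  0.00061665,
       -0.0009532 ,  0.0004843 ]), 'joint_torque': array([ 1.32173104e-04, -5.70995486e+01,  9.90747884e-01, -2.51614934e+01,
       -5.62852586e-02,  1.79146486e-02,  1.68013667e-04]), 'tool_pos': array([0.17435772, 0.62557929, 0.26283071]), 'tcp_rot': array([ 7.96355920e-01,  6.04827649e-01, -6.54764533e-04,  5.78182156e-04]), 'force': array([1.03701166, 0.04880729, 0.24037062]), 'torque': array([-0.02193272,  0.01870138, -0.00331564]), 'grip_width': 0.9995641579211669} 0.025
scene {'pixels': 0, 'fovy': 55.0883, 'cx': 254.77, 'cy': 189.7481, 'origin': [0.0462, -0.6032, 0.8388], 'rotation': [0.3857, -0.1352, -0.2995, 0.8621]}
side {'pixels': 0, 'fovy': 42.3068, 'cx': 253.1435, 'cy': 193.3407, 'origin': [0.0176, -0.8475, 0.7914], 'rotation': [0.4564, -0.1288, -0.2364, 0.8481]}
wrist {'pixels': 0, 'fovy': 68.8659, 'cx': 250.7436, 'cy': 192.2568, 'origin': [0.1003, 0.6485, 0.3842], 'rotation': [-0.1204, -0.0906, 0.5979, 0.7872]}
```

View pics/scene0.png

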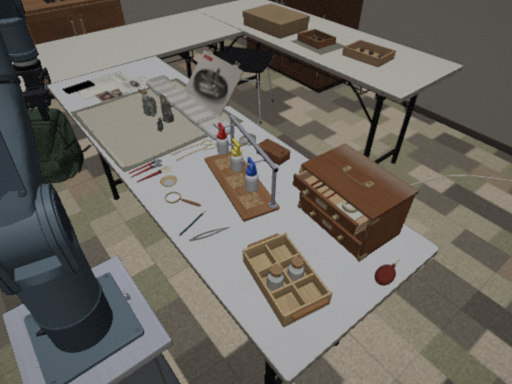

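View pics/side0.png

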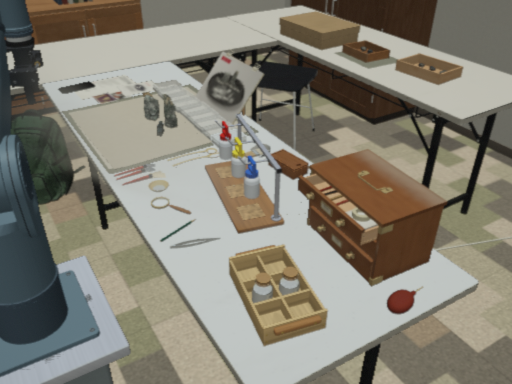

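Scene view: red, yellow and blue caps hang left to right at about (222,130), (236,150), (251,170). The rail and board lie around them, and the crate is at about (285,275) with jars in its middle cells. The side view agrees. Next I measure by rays.

```bash
cat > h.py <<'E'
import numpy as np, cv2
from cell import bot, snapshot
from scipy.spatial.transform import Rotation as R
def f(s): return s["pixels"].shape[0]/2/np.tan(np.radians(s["fovy"])/2)
def rot(s):
    r=np.array(s["rotation"]); return R.from_quat(r) if r.size==4 else R.from_matrix(r)
def ray(s,u,v): return rot(s).apply([(u-s["cx"])/f(s),-(v-s["cy"])/f(s),-1])
def onz(s,u,v,z):
    d=ray(s,u,v); o=np.array(s["origin"]); return o+d*(z-o[2])/d[2]
def proj(s,p):
    q=rot(s).inv().apply(np.asarray(p)-s["origin"]); return np.stack([s["cx"]+f(s)*q[...,0]/-q[...,2], s["cy"]+f(s)*-q[...,1]/-q[...,2]],-1)
def tri(obs):
    A=0;b=0
    for s,u,v in obs:
        d=ray(s,u,v); d/=np.linalg.norm(d); P=np.eye(3)-np.outer(d,d); A=A+P; b=b+P@s["origin"]
    return np.linalg.solve(A,b)
def mask(s,c,box=None):
    h=cv2.cvtColor(s["pixels"],cv2.COLOR_RGB2HSV)
    lo,hi={"blue":((105,150,60),(130,255,255)),"yellow":((24,170,110),(34,255,255)),"red":((0,190,90),(6,255,255))}[c]
    m=cv2.inRange(h,lo,hi)
    if c=="red": m|=cv2.inRange(h,(174,190,90),(180,255,255))
    if box is not None:
        k=np.zeros_like(m);k[box[1]:box[3],box[0]:box[2]]=1;m=m*k
    return m
def save(s,name,box=None,k=1):
    p=s["pixels"][:,:,::-1]
    if box: p=p[box[1]:box[3],box[0]:box[2]]
    cv2.imwrite(f"pics/{name}.png",cv2.resize(p,None,fx=k,fy=k,interpolation=cv2.INTER_CUBIC))
E
python3 - <<'E'
from h import *
S=snapshot("scene");D=snapshot("side")
bx={"scene":(200,110,280,200),"side":(205,110,285,205)}
for c in ["red","yellow","blue"]:
    o=[]
    for n,s in (("scene",S),("side",D)):
        m=mask(s,c,bx[n]); y,x=np.nonzero(m); o.append((s,x.mean(),y.mean())); print(c,n,len(x),x.mean().round(1),y.mean().round(1),x.min(),x.max(),y.min(),y.max(),onz(s,x.mean(),y.mean(),.152).round(3))
    print(tri(o).round(3))
a=S["pixels"][110:330,180:350,::-1];b=D["pixels"][110:330,180:350,::-1]
cv2.imwrite("pics/ab.png",cv2.resize(np.hstack([a,b]),None,fx=2.35,fy=2.35,interpolation=cv2.INTER_CUBIC))
E
```

```text
red scene 37 221.4 132.6 219 225 124 138 [0.617 0.297 0.152]
red side 58 224.5 131.9 221 229 122 138 [0.618 0.299 0.152]
[0.615 0.295 0.154]<stdin>:7: RuntimeWarning: Mean of empty slice.
  ret = ret.dtype.type(ret / rcount)
Traceback (most recent call last):
ValueError: zero-size array to reduction operation minimum which has no identity
```

```bash
sed -i 's/((24,170,110),(34,255,255))/((22,150,110),(36,255,255))/; s/((105,150,60)/((105,130,60)/' h.py
python3 - <<'E'
from h import *
S=snapshot("scene");D=snapshot("side")
bx={"scene":(200,110,280,200),"side":(205,110,285,205)}
print(cv2.cvtColor(S["pixels"],cv2.COLOR_RGB2HSV)[146:156:2,234:240:2].tolist())
for c in ["red","yellow","blue"]:
    o=[]
    for n,s in (("scene",S),("side",D)):
        m=mask(s,c,bx[n]); y,x=np.nonzero(m)
        if len(x)<3: print(c,n,"none"); continue
        o.append((s,x.mean(),y.mean())); print(c,n,len(x),x.mean().round(1),y.mean().round(1),x.min(),x.max(),y.min(),y.max(),onz(s,x.mean(),y.mean(),.152).round(3))
    if o: print(tri(o).round(3))
a=S["pixels"][110:330,180:350,::-1];b=D["pixels"][110:330,180:350,::-1]
cv2.imwrite("pics/ab.png",cv2.resize(np.hstack([a,b]),None,fx=2.35,fy=2.35,interpolation=cv2.INTER_CUBIC))
E
```

```text
[[[28, 140, 164], [27, 120, 132], [26, 158, 137]], [[26, 147, 161], [28, 137, 164], [24, 164, 115]], [[27, 149, 145], [27, 147, 149], [24, 164, 115]], [[28, 138, 179], [27, 153, 130], [24, 161, 114]], [[25, 157, 127], [26, 158, 131], [23, 162, 115]]]
red scene 36 221.1 133.2 218 225 125 138 [0.613 0.295 0.152]
red side 58 224.4 131.9 221 229 122 138 [0.618 0.299 0.152]
[0.61  0.287 0.158]
yellow scene 37 236.4 150.9 232 240 141 155 [0.594 0.18  0.152]
yellow side 112 237.8 148.7 233 243 138 156 [0.6   0.191 0.152]
[0.581 0.16  0.17 ]
blue scene 111 250.8 168.2 246 255 158 175 [0.576 0.083 0.152]
blue side 140 251.2 168.5 246 257 156 176 [0.577 0.081 0.152]
[0.58  0.087 0.148]
```

View pics/ab.png

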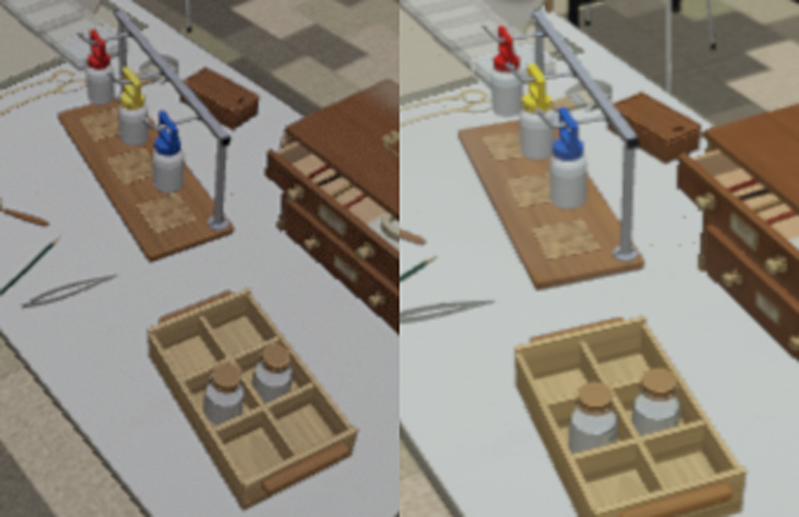

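The crops show the three bottles on their hooks left of the rail, with red farthest, then yellow, then blue. The crate rim corners are at scene crop (150,335), (247,293), (353,432) and (246,505). All four corner cells are empty.

```bash
cat >> h.py <<'E'
def delta(p,Q):
    st=bot.read_state(); r=R.from_quat(st["tcp_rot"])
    print("t %.2f"%st["t"],"shift mm",(r.inv().apply(np.array(p)-st["tool_pos"])*1000).round(1),"turn",(r.inv()*Q).as_rotvec().round(3))
def down(yaw,tilt=0):  # tool x along rail/crate +y, y along +x, z down
    c,s=np.cos(yaw),np.sin(yaw)
    return R.from_matrix(np.array([[-s,c,0],[c,s,0],[0,0,-1]]).T)*R.from_rotvec([tilt,0,0])
E
python3 - <<'E'
from h import *
S=snapshot("scene");D=snapshot("side")
A=[(150,335),(247,293),(353,432),(246,505)];B=[(516,352),(644,320),(742,470)]
P=[onz(S,180+u/2.35,110+v/2.35,.053) for u,v in A]; print(np.round(P,3))
Q=[onz(D,180+(u-399.5)/2.35,110+v/2.35,.053) for u,v in B]; print(np.round(Q,3))
print("centre",np.mean(P,0).round(3))
W=snapshot("wrist");print(rot(W).apply([0,0,-1]).round(3))
delta((.56,.13,.33),down(-.185))
E
```

```text
[[ 0.413 -0.095  0.053]
 [ 0.543 -0.116  0.053]
 [ 0.502 -0.326  0.053]
 [ 0.361 -0.318  0.053]]
[[ 0.414 -0.095  0.053]
 [ 0.546 -0.119  0.053]
 [ 0.505 -0.327  0.053]]
centre [ 0.455 -0.214  0.053]
[ 0.287 -0.08  -0.955]
t 0.50 shift mm [-374.4  504.5  -66.3] turn [ 0.     0.    -0.087]
```

Call:
move_arm:
  increments:
    - [-190,250,-66,0,0,-0.05,1]
    - [-190,250,-66,0,0,-0.05,1]
    - [-190,250,-66,0,0,-0.05,1]
    - [-374,505,-66,0,0,-0.087,1]
    - [-374,505,-66,0,0,-0.087,1]
    - [-374,505,-66,0,0,-0.087,1]
    - [-374,505,-66,0,0,-0.087,1]
    - [-374,505,-66,0,0,-0.087,1]

```text
t: 1.17
tool_pos: [0.3775, 0.3635, 0.3064]
tcp_rot: [0.769, 0.639, 0.0, -0.0]
force: [1.3, -0.1, -0.3]
grip_width: 0.997
```

Run:
```python
from h import *
delta((.56,.13,.33),down(-.185))
```

```text
t 1.17 shift mm [-196.   222.3  -23.6] turn [ 0.    -0.001  0.   ]
```

Call:
move_arm:
  increments:
    - [-196,222,-24,0,0,0,1]
    - [-196,222,-24,0,0,0,1]
    - [-196,222,-24,0,0,0,1]
    - [-196,222,-24,0,0,0,1]
    - [-196,222,-24,0,0,0,1]
    - [-196,222,-24,0,0,0,1]
    - [-196,222,-24,0,0,0,1]
    - [-196,222,-24,0,0,0,1]

```text
t: 1.83
tool_pos: [0.5628, 0.1236, 0.331]
tcp_rot: [0.772, 0.635, 0.0, 0.003]
force: [-0.6, -0.9, -0.5]
grip_width: 1.0
```

Run:
```python
from h import *
W=snapshot("wrist"); np.savez("w1",**W); save(W,"w1",k=1.5)
print(W["origin"],bot.read_state()["tool_pos"])
for c in ["blue","yellow","red"]:
    n,l,st,ce=cv2.connectedComponentsWithStats(mask(W,c)); 
    for i in range(1,n):
        if st[i,4]>60: print(c,st[i],ce[i].round(1),onz(W,*ce[i],.17).round(4))
```

```text
[0.48680789 0.14091057 0.45192875] [0.56149845 0.12607001 0.33055015]
blue [196 180  42  29 743] [218.3 197.7] [0.5737 0.0878 0.17  ]
yellow [303 182  19  11 149] [312.2 187.6] [0.5818 0.1872 0.17  ]
yellow [301 194  43  17 528] [320.4 203.3] [0.6009 0.1935 0.17  ]
red [399 180  25  11 197] [411.9 185.8] [0.5999 0.2898 0.17  ]
red [402 192  48  15 408] [424.  200.5] [0.619 0.302 0.17 ]
```

View pics/w1.png

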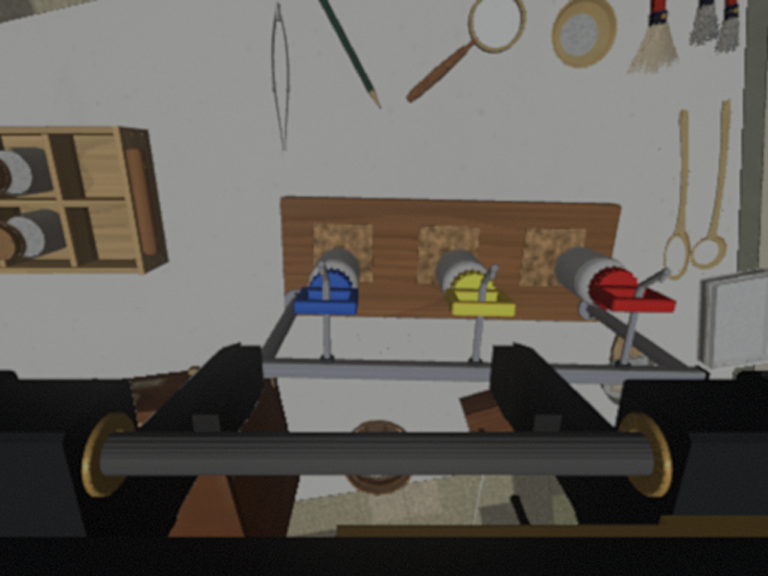

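The wrist view shows the three handle bars at the front, with lower edges at about v=208 px: blue u 197–239, yellow 301–343, red about 402–449. Hooks point up in the image to the tips, and the rail is along v≈245. Next I fit the bar edges.

```bash
cat >> h.py <<'E'
def bar(W,c,z=.1795,box=None,v=0):
    m=mask(W,c,box); n,l,st,ce=cv2.connectedComponentsWithStats(m); i=1+np.argmax(st[1:,4]); m=(l==i)
    us=np.nonzero(m.any(0))[0]; lo=np.array([np.nonzero(m[:,u])[0].max() for u in us])+1.0
    k=np.polyfit(us[3:-3],lo[3:-3],1); ok=abs(lo-np.polyval(k,us))<2
    us=us[ok]; k=np.polyfit(us,lo[ok],1); a,b=us.min(),us.max()+1
    A,B=[onz(W,u,np.polyval(k,u),z) for u in (a,b)]
    d=B-A; yaw=np.arctan2(-d[0],d[1]); x=np.array([np.cos(yaw),np.sin(yaw),0]); C=(A+B)/2-.005*x
    print(c,"bar u",a,b,"width mm",(np.linalg.norm(d)*1000).round(1),"yaw",yaw.round(3),"centre",C.round(4)); return C,yaw
E
python3 - <<'E'
from h import *
W=dict(np.load("w1.npz"))
C=[bar(W,c)[0] for c in ("blue","yellow","red")]
for a,b in ((0,1),(1,2),(0,2)):
    d=C[b]-C[a]; print(np.linalg.norm(d), np.arctan2(-d[0],d[1]))
# rail far edge: grey line in display px (270,375)-(700,378)
g=cv2.cvtColor(W["pixels"],cv2.COLOR_RGB2GRAY).astype(int)
for u in (220,260,300,350,400): print(u,[int(x) for x in g[232:258,u]])
E
```

```text
blue bar u 196 237 width mm 42.7 yaw -0.194 centre [0.5776 0.0859 0.1795]
yellow bar u 301 343 width mm 43.8 yaw -0.213 centre [0.6007 0.1934 0.1795]
red bar u 408 448 width mm 41.5 yaw -0.211 centre [0.6175 0.3016 0.1795]
0.10996964757544674 -0.21122371738027523
0.10946394465327822 -0.15476207064182382
0.21934615647547162 -0.18305797157545267
220 [112, 114, 112, 106, 80, 58, 45, 41, 49, 50, 68, 94, 107, 109, 111, 113, 113, 112, 111, 112, 126, 147, 149, 148, 148, 149]
260 [149, 148, 147, 149, 148, 149, 150, 134, 84, 57, 59, 76, 100, 109, 110, 110, 112, 113, 112, 110, 114, 130, 147, 150, 149, 149]
300 [148, 149, 148, 149, 149, 147, 151, 149, 131, 78, 53, 60, 78, 104, 110, 111, 111, 112, 110, 110, 109, 116, 137, 148, 149, 148]
350 [20, 23, 25, 26, 22, 24, 22, 21, 23, 23, 22, 20, 24, 19, 20, 22, 21, 20, 19, 21, 20, 19, 21, 21, 20, 18]
400 [148, 149, 148, 148, 149, 149, 149, 149, 150, 150, 133, 83, 52, 54, 76, 102, 108, 107, 108, 110, 111, 107, 106, 102, 98, 112]
```

Run:
```python
from h import *
delta((.5776,.0859,.25),down(-.205))
```

```text
t 1.88 shift mm [-36.2  23.3  80.7] turn [0.003 0.002 0.012]
```

Call:
move_arm:
  increments:
    - [-36,23,80,0,0,0.02,1]
    - [-36,23,80,0,0,0.02,1]
    - [-36,23,80,0,0,0.02,1]
    - [-36,23,80,0,0,0.02,1]
    - [-36,23,80,0,0,0.02,1]

```text
t: 2.3
tool_pos: [0.5746, 0.0939, 0.2508]
tcp_rot: [0.775, 0.632, 0.0, -0.0]
force: [0.3, 0.6, 0.8]
grip_width: 1.0
```

Run:
```python
from h import *
W=snapshot("wrist"); np.savez("w2",**W); 
C,y=bar(W,"blue")
g=cv2.cvtColor(W["pixels"],cv2.COLOR_RGB2GRAY).astype(int)
save(W,"w2",k=1.5)
delta((C[0],C[1],.171),down(-.205))
```

```text
blue bar u 210 267 width mm 42.7 yaw -0.22 centre [0.5774 0.0861 0.1795]
t 2.35 shift mm [-7.7  3.7 80.6] turn [ 0.002 -0.002  0.002]
```

View pics/w2.png

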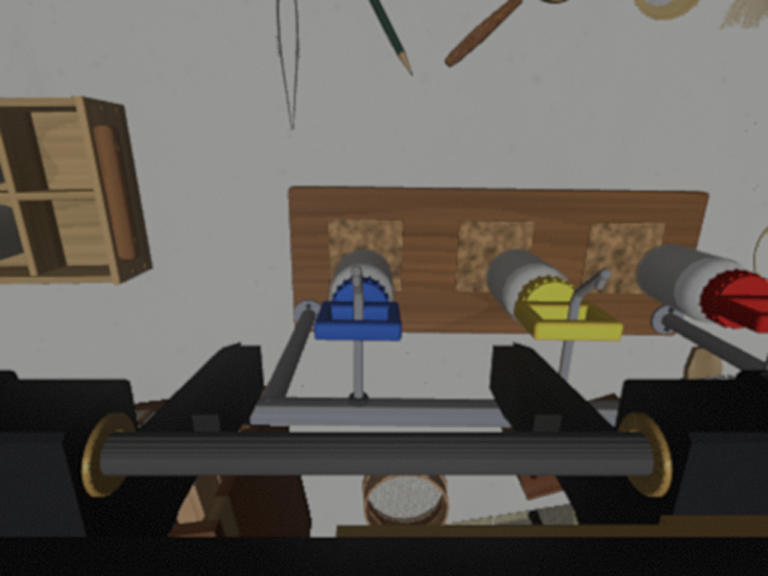

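The blue bar is at display (316–401, 303–338), centred on its shank, and the position agrees to 0.3 mm. I descend and grip.

Call:
move_arm:
  increments:
    - [-8,4,20,0,0,0,1]
    - [-8,4,50,0,0,0,1]
    - [-8,4,70,0,0,0,1]
    - [-8,4,80,0,0,0,1]
    - [-8,4,80,0,0,0,1]
  force: 15

```text
t: 2.77
tool_pos: [0.5764, 0.085, 0.1695]
tcp_rot: [0.775, 0.632, -0.0, -0.001]
force: [-0.4, -0.1, 0.0]
grip_width: 1.0
```

Call:
move_arm:
  increments:
    - [0,0,0,0,0,0,0.6]
    - [0,0,0,0,0,0,0.4]
    - [0,0,0,0,0,0,0.4]
    - [0,0,0,0,0,0,0.3]
    - [0,0,0,0,0,0,0.3]
    - [0,0,0,0,0,0,0.3]
  force: 15

```text
t: 3.27
tool_pos: [0.5773, 0.0835, 0.1705]
tcp_rot: [0.776, 0.631, 0.0, 0.0]
force: [0.4, 0.4, 0.9]
grip_width: 0.568
```

Run:
```python
from h import *
s=bot.read_state(); print(s)
delta((.5774,.0861,.171),down(-.205))
```

```text
{'t': 3.2667, 'joint_positions': array([-0.38076894,  0.54554711,  0.21477373,  1.80467688, -0.15383945,
        0.80672792,  1.27630853]), 'joint_vel': array([-0.00156375,  0.00557262,  0.00047599,  0.00227045,  0.00089393,
       -0.00017233, -0.00122338]), 'joint_torque': array([-3.34000541e-02, -5.19883382e+01,  4.16733921e+00, -2.05426347e+01,
        3.02648477e-03,  7.62561522e-02, -1.36385952e-03]), 'tool_pos': array([0.57727917, 0.08353358, 0.17048441]), 'tcp_rot': array([7.75702405e-01, 6.31098731e-01, 3.76888618e-04, 1.70662661e-04]), 'force': array([0.35364346, 0.43725408, 0.85827139]), 'torque': array([-0.01020175, -0.00771525,  0.03977211]), 'grip_width': 0.5675998291781872}
t 3.27 shift mm [ 2.5 -0.4 -0.5] turn [ 0.001 -0.     0.   ]
```

Call:
move_arm:
  increments:
    - [2,0,0,0,0,0,0.3]
    - [2,0,0,0,0,0,0.3]
    - [2,0,0,0,0,0,0.3]
    - [2,0,0,0,0,0,0.3]

```text
t: 3.6
tool_pos: [0.5776, 0.0857, 0.1701]
tcp_rot: [0.776, 0.631, 0.0, 0.0]
force: [-0.2, 0.4, 1.7]
grip_width: 0.501
```

```bash
cat > plan.py <<'E'
from h import *
P=np.array([(60,0),(0,0),(-5,2.5),(-20,22)],float); pts=[]
for a,b,r in list(zip(P[:-1],P[1:],[2.5]*3))+[(np.array([-20,22.]),np.array([-14,19.5]),1.8)]:
    for t in np.linspace(0,1,60): pts.append((*(a+(b-a)*t),r))
pts=np.array(pts)
F=[((-5,5),(9.5,16.5)),((-5,5),(-19.5,-9.5)),((-16.5,16.5),(-39,-19.5)),((-21,21),(-91,-29.5))]
def clear(ex,ez,th):
    c,s=np.cos(th),np.sin(th); dx,dz=pts[:,0]-ex,pts[:,1]-ez
    X=dx*c-dz*s; Z=dx*s+dz*c; m=[]
    for (x0,x1),(z0,z1) in F:
        qx=np.maximum(np.maximum(x0-X,X-x1),0); qz=np.maximum(np.maximum(z0-Z,Z-z1),0); m.append((np.hypot(qx,qz)-pts[:,2]).min())
    return round(min(m),1)
if __name__=="__main__":
    W=dict(np.load("w2.npz")); yaw=-.205; x=np.array([np.cos(yaw),np.sin(yaw),0])
    C=np.array([.5774,.0861,0])
    for n,u,v,z,off in (("tip top",238,179,.1935,20),("rail front top",233,266,.176,-60)):
        print(n,"d=",((C-onz(W,u,v,z))@x*1000-off).round(1))
    for th in (.52,.6,.66,.7):
        out=[]
        for ex in range(6,-46,-4):
            best=max((clear(ex,ez,th),-abs(ez),ez) for ez in np.arange(-4,50,1)); out.append((ex,int(best[2]),float(best[0])))
        print(th,out)
    for th in (0,.1,.2,.3,.4,.5,.6,.66): print(th,[(ex,float(clear(ex,0,th))) for ex in (12,8,4,2,0)])
E
python3 plan.py
```

```text
tip top d= 15.1
rail front top d= 18.8
0.52 [(6, 0, 3.3), (2, 1, 4.3), (-2, 2, 5.3), (-6, 5, 5.1), (-10, 11, 3.1), (-14, 15, 3.8), (-18, 19, 4.6), (-22, 22, 5.9), (-26, 25, 6.8), (-30, 28, 8.9), (-34, 30, 12.1), (-38, 33, 15.9), (-42, 34, 19.3)]
0.6 [(6, 1, 2.7), (2, 1, 3.5), (-2, 3, 4.9), (-6, 5, 5.5), (-10, 11, 3.8), (-14, 15, 4.0), (-18, 19, 5.0), (-22, 23, 6.0), (-26, 26, 7.2), (-30, 37, 9.5), (-34, 36, 13.1), (-38, 35, 16.9), (-42, 36, 20.0)]
0.66 [(6, 1, 2.3), (2, 2, 3.2), (-2, 3, 4.8), (-6, 4, 5.6), (-10, 7, 4.2), (-14, 16, 4.3), (-18, 20, 5.1), (-22, 23, 6.2), (-26, 27, 7.1), (-30, 38, 10.4), (-34, 37, 14.0), (-38, 36, 17.7), (-42, 37, 20.5)]
0.7 [(6, 1, 2.0), (2, 2, 2.9), (-2, 3, 4.5), (-6, 5, 5.7), (-10, 8, 4.6), (-14, 16, 4.6), (-18, 20, 5.3), (-22, 24, 6.1), (-26, 38, 7.5), (-30, 38, 11.0), (-34, 37, 14.4), (-38, 37, 18.2), (-42, 39, 21.0)]
0 [(12, 7.0), (8, 7.0), (4, 4.9), (2, 3.4), (0, 1.8)]
0.1 [(12, 6.5), (8, 6.5), (4, 6.0), (2, 4.4), (0, 2.8)]
0.2 [(12, 5.8), (8, 5.8), (4, 5.8), (2, 5.4), (0, 3.8)]
0.3 [(12, 5.1), (8, 5.1), (4, 5.1), (2, 5.1), (0, 4.8)]
0.4 [(12, 4.3), (8, 4.3), (4, 4.3), (2, 4.3), (0, 4.3)]
0.5 [(12, 3.4), (8, 3.4), (4, 3.4), (2, 3.4), (0, 3.4)]
0.6 [(12, 2.5), (8, 2.5), (4, 2.5), (2, 2.5), (0, 2.5)]
0.66 [(12, 1.9), (8, 2.0), (4, 2.0), (2, 2.0), (0, 2.0)]
```

```bash
cat > rows.py <<'E'
from plan import *
wp=[(15,-7,0),(15,0,0),(10,0,.1),(5,0,.2),(3,0,.3),(1,1,.42),(-2,2.5,.52),(-4,4,.6),(-6,5.5,.62),(-10,10.5,.62),(-14,15,.62),(-18,19,.62),(-22,23,.62),(-28,30,.62),(-36,36,.62),(-50,42,.55)]
for e in (-3,0,3):
    m=[]
    for a,b in zip(wp[1:-1],wp[2:]): m.append(float(min(clear(*(np.array(a)+(np.array(b)-a)*t+[e,0,0])) for t in np.linspace(0,1,6))))
    print(e,m)
L=7; x0,z0,_=wp[0]
for x,z,t in wp[1:]: print([0,round(x-x0+L*np.sin(t),1),round(-(z-z0)+L*(1-np.cos(t)),1),t,0,0,.3])
E
python3 rows.py
```

```text
-3 [6.5, 5.4, 4.8, 4.8, 4.3, 4.3, 3.8, 1.1, 1.1, 2.3, 3.2, 4.9, 10.2, 17.9]
0 [6.5, 5.8, 5.1, 5.1, 5.1, 5.2, 5.1, 3.9, 3.4, 4.0, 5.0, 6.1, 7.3, 15.3]
3 [6.5, 5.8, 5.1, 4.5, 4.0, 3.5, 3.4, 1.8, 1.8, 2.3, 3.0, 3.7, 4.5, 12.3]
[0, np.float64(0.0), np.float64(-7.0), 0, 0, 0, 0.3]
[0, np.float64(-4.3), np.float64(-7.0), 0.1, 0, 0, 0.3]
[0, np.float64(-8.6), np.float64(-6.9), 0.2, 0, 0, 0.3]
[0, np.float64(-9.9), np.float64(-6.7), 0.3, 0, 0, 0.3]
[0, np.float64(-11.1), np.float64(-7.4), 0.42, 0, 0, 0.3]
[0, np.float64(-13.5), np.float64(-8.6), 0.52, 0, 0, 0.3]
[0, np.float64(-15.0), np.float64(-9.8), 0.6, 0, 0, 0.3]
[0, np.float64(-16.9), np.float64(-11.2), 0.62, 0, 0, 0.3]
[0, np.float64(-20.9), np.float64(-16.2), 0.62, 0, 0, 0.3]
[0, np.float64(-24.9), np.float64(-20.7), 0.62, 0, 0, 0.3]
[0, np.float64(-28.9), np.float64(-24.7), 0.62, 0, 0, 0.3]
[0, np.float64(-32.9), np.float64(-28.7), 0.62, 0, 0, 0.3]
[0, np.float64(-38.9), np.float64(-35.7), 0.62, 0, 0, 0.3]
[0, np.float64(-46.9), np.float64(-41.7), 0.62, 0, 0, 0.3]
[0, np.float64(-61.3), np.float64(-48.0), 0.55, 0, 0, 0.3]
```

Call:
move_arm:
  increments:
    - [0,0,-4,0,0,0,0.3]
    - [0,0,-7,0,0,0,0.3]
    - [0,-4,-7,0.1,0,0,0.3]
    - [0,-8.5,-7,0.2,0,0,0.3]
    - [0,-10,-7,0.3,0,0,0.3]
    - [0,-11,-7.5,0.42,0,0,0.3]
    - [0,-11,-7.5,0.42,0,0,0.3]
  force: 25

```text
t: 4.18
tool_pos: [0.5675, 0.0861, 0.1754]
tcp_rot: [0.759, 0.616, -0.134, -0.164]
force: [-0.3, -0.9, -1.5]
grip_width: 0.494
```

Run:
```python
from h import *
W=snapshot("wrist");D=snapshot("side")
a=cv2.resize(W["pixels"][130:260,140:340,::-1],None,fx=2,fy=2);b=cv2.resize(D["pixels"][110:210,200:300,::-1],(400,400),interpolation=cv2.INTER_CUBIC)
c=np.zeros((400,800,3),np.uint8);c[:260,:400]=a;c[:,400:]=b;cv2.imwrite("pics/t1.png",c)
print(bot.read_state()["force"],bot.read_state()["tool_pos"])
```

```text
[-0.94013662  0.6784727  -1.00932853] [0.56706872 0.08714454 0.17640367]
```

View pics/t1.png

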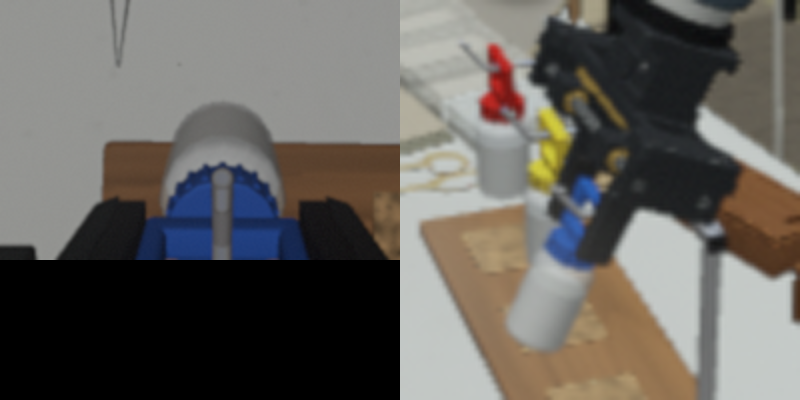

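The bottle is tilted with its foot swung out, held between the pads, and the hook is centred in the opening (crop (222,180)). The force is only its weight, so I continue out along the tip.

```bash
cat > rows2.py <<'E'
import numpy as np
from scipy.spatial.transform import Rotation as R
wp=[(-2,2.5,.52),(-4,4,.6),(-6,5.5,.62),(-10,10.5,.62),(-14,15,.62),(-18,19,.62),(-22,23,.62),(-28,30,.62),(-36,36,.62)]
L=7;r=R.from_rotvec([.42,0,0])
for x,z,t in wp:
    d=np.array([0,x-15+L*np.sin(t)+11,-(z+7)+L*(1-np.cos(t))+7.5]); print(r.inv().apply(d).round(1).tolist(),round(t-.42,2))
E
python3 rows2.py
```

```text
[0.0, -2.7, 0.0] 0.1
[0.0, -4.6, -0.4] 0.18
[0.0, -6.9, -1.0] 0.2
[0.0, -12.6, -3.9] 0.2
[0.0, -18.1, -6.4] 0.2
[0.0, -23.4, -8.4] 0.2
[0.0, -28.7, -10.4] 0.2
[0.0, -37.0, -14.4] 0.2
[0.0, -46.8, -16.6] 0.2
```

Call:
move_arm:
  increments:
    - [0,-2.5,0,0.1,0,0,0.3]
    - [0,-4.5,-0.5,0.18,0,0,0.3]
    - [0,-7,-1,0.2,0,0,0.3]
    - [0,-12.5,-4,0.2,0,0,0.3]
    - [0,-18,-6.5,0.2,0,0,0.3]
    - [0,-28.5,-10.5,0.2,0,0,0.3]
    - [0,-37,-14.5,0.2,0,0,0.3]
    - [0,-47,-17,0.2,0,0,0.3]

```text
t: 4.95
tool_pos: [0.5308, 0.0955, 0.2139]
tcp_rot: [0.739, 0.602, -0.191, -0.236]
force: [0.8, 0.5, -0.5]
grip_width: 0.492
```

Run:
```python
from h import *
W=snapshot("wrist");D=snapshot("side")
a=cv2.resize(W["pixels"][130:260,140:340,::-1],None,fx=2,fy=2);b=cv2.resize(D["pixels"][110:210,200:300,::-1],(400,400),interpolation=cv2.INTER_CUBIC)
c=np.zeros((400,800,3),np.uint8);c[:260,:400]=a;c[:,400:]=b;cv2.imwrite("pics/t2.png",c)
print(bot.read_state()["force"],bot.read_state()["tool_pos"])
# upright target 30mm further out, 100 mm up
x=np.array([np.cos(-.205),np.sin(-.205),0]);p=bot.read_state()["tool_pos"]
delta(p-.03*x+[0,0,.05],down(-.205))
```

```text
[ 0.57721612  1.10156708 -0.43664141] [0.53074843 0.09576615 0.21426935]
t 5.05 shift mm [  0.1 -53.4 -23.4] turn [-0.618 -0.001  0.002]
```

View pics/t2.png

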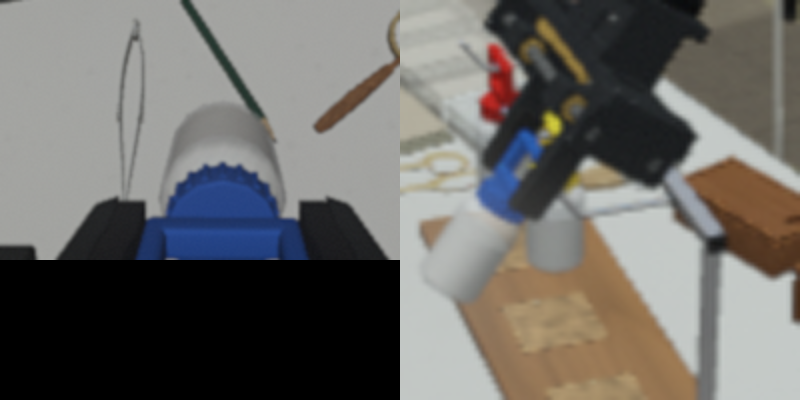

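The blue bottle is free of the hook; the bare shank and tip are visible in the side crop. I right it, then travel to the crate.

Call:
move_arm:
  increments:
    - [0,-20,-10,-0.1,0,0,0.3]
    - [0,-53,-23,-0.22,0,0,0.3]
    - [0,-80,-60,-0.34,0,0,0.3]
    - [0,-80,-60,-0.46,0,0,0.3]
    - [0,-80,-60,-0.58,0,0,0.3]
    - [0,-80,-60,-0.618,0,0,0.3]
    - [0,-80,-60,-0.618,0,0,0.3]

```text
t: 5.63
tool_pos: [0.5001, 0.1019, 0.3085]
tcp_rot: [0.775, 0.632, 0.001, -0.0]
force: [-0.7, -0.0, -0.7]
grip_width: 0.497
```

Run:
```python
from h import *
delta((.495,-.15,.28),down(-.19))
```

```text
t 5.63 shift mm [-247.9   45.7   28.1] turn [ 0.    -0.002 -0.013]
```

Call:
move_arm:
  increments:
    - [-30,6,5,0,0,-0.015,0.3]
    - [-65,12,10,0,0,-0.015,0.3]
    - [-105,20,15,0,0,-0.015,0.3]
    - [-145,28,20,0,0,-0.015,0.3]
    - [-185,36,25,0,0,-0.015,0.3]
    - [-220,42,28,0,0,-0.015,0.3]
    - [-240,46,28,0,0,-0.015,0.3]
    - [-248,46,28,0,0,-0.015,0.3]

```text
t: 6.3
tool_pos: [0.4958, -0.1557, 0.279]
tcp_rot: [0.773, 0.635, -0.002, -0.001]
force: [0.0, 0.2, -0.4]
grip_width: 0.496
```

Run:
```python
from h import *
W=snapshot("wrist"); np.savez("w3",**W); save(W,"w3",k=1.5)
S=snapshot("side"); np.savez("s3",**S)
print(bot.read_state()["tool_pos"])
```

```text
[ 0.49608419 -0.15245287  0.27906712]
```

View pics/w3.png

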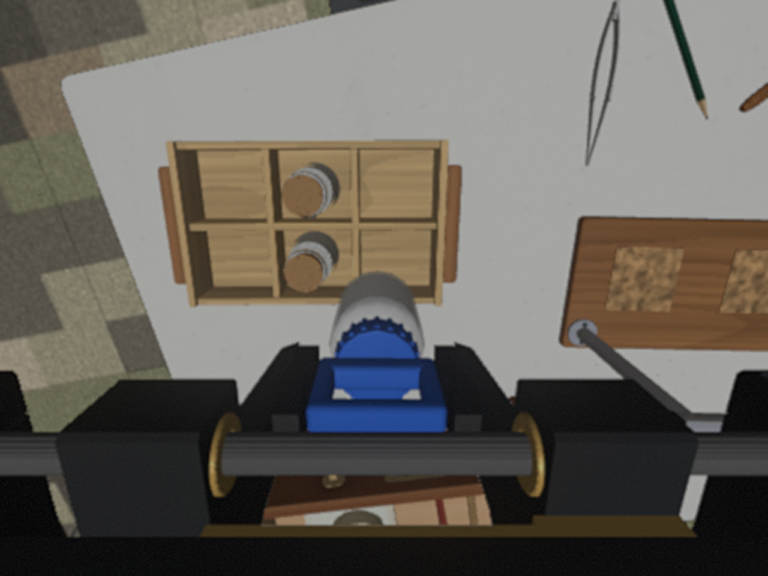

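The wrist view shows the whole crate. Rim corners in display pixels: near-right (167,142), near-left (447,141), far-left (441,303), far-right (192,304). The blue bottle hangs straight in the jaws.

Run:
```python
from h import *
W=dict(np.load("w3.npz"))
N=["nr","nl","fl","fr"]; px=[(167,142),(447,141),(441,304),(191,305)]
P=np.array([onz(W,u/1.5,v/1.5,.053) for u,v in px]); print(P.round(4))
for a,b in ((0,1),(1,2),(2,3),(3,0)): print(N[a],N[b],np.linalg.norm(P[a]-P[b]).round(4))
d=P[1]-P[0]+P[2]-P[3]; yaw=np.arctan2(-d[0],d[1]); c=P.mean(0); print("yaw",yaw,"c",c)
# cell floor crossings: rim divider junctions: central cross of dividers display (273,226),(355,226) top z .047
for u,v in ((272,226),(355,226)): print(onz(W,u/1.5,v/1.5,.047).round(4))
x=np.array([np.cos(yaw),np.sin(yaw),0]);y=np.array([-np.sin(yaw),np.cos(yaw),0])
for n,i,j in (("nl",-1,1),("nr",-1,-1),("fl",1,1),("fr",1,-1)): print(n,(c+.033*i*x+.072*j*y).round(4))
```

```text
[[ 0.3764 -0.297   0.053 ]
 [ 0.4184 -0.0821  0.053 ]
 [ 0.5508 -0.107   0.053 ]
 [ 0.5091 -0.3221  0.053 ]]
nr nl 0.2189
nl fl 0.1348
fl fr 0.2191
fr nr 0.1351
yaw -0.1920695380798646 c [ 0.46368571 -0.20204715  0.053     ]
[ 0.4566 -0.2356  0.047 ]
[ 0.4702 -0.167   0.047 ]
nl [ 0.445  -0.1251  0.053 ]
nr [ 0.4175 -0.2664  0.053 ]
fl [ 0.5098 -0.1377  0.053 ]
fr [ 0.4823 -0.279   0.053 ]
```

Run:
```python
from h import *
W=snapshot("wrist");D=dict(np.load("s3.npz"));np.savez("w4",**W)
print(np.array(W["origin"])-np.load("w3.npz")["origin"])
yaw=-.192;c=np.array([.4637,-.2020,0]);x=np.array([np.cos(yaw),np.sin(yaw),0]);y=np.array([-np.sin(yaw),np.cos(yaw),0]);z=np.array([0,0,1])
C=[c+.069*i*x+.111*j*y+.053*z for i,j in((-1,-1),(-1,1),(1,1),(1,-1))]
ims=[]
for s,b in ((W,(100,85,310,210)),(D,(220,230,340,350))):
    k=400/(b[2]-b[0]); im=cv2.resize(s["pixels"][b[1]:b[3],b[0]:b[2],::-1],None,fx=k,fy=k,interpolation=cv2.INTER_CUBIC)
    q=((proj(s,np.array(C))-[b[0],b[1]]+.5)*k).astype(int); cv2.polylines(im,[q.reshape(-1,1,2)],True,(0,0,255),1); o=np.zeros((400,400,3),np.uint8);o[:min(400,im.shape[0])]=im[:400];ims.append(o)
cv2.imwrite("pics/ov.png",np.hstack(ims))
```

```text
[2.24209108e-04 2.82262197e-03 6.99049179e-05]
```

View pics/ov.png

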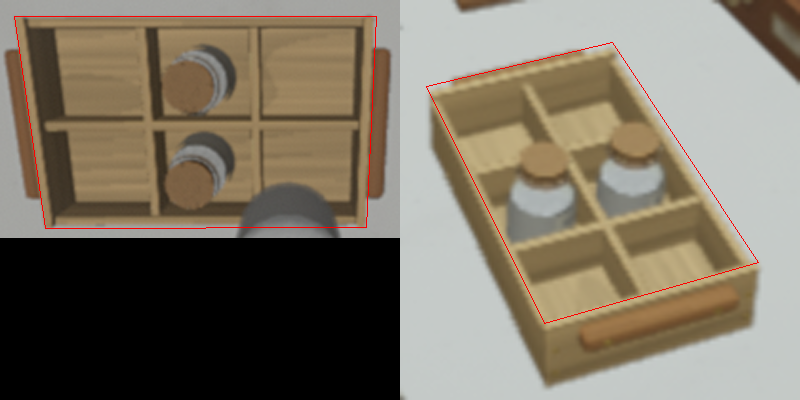

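The overlay matches the wrist view and agrees in the side view to about 3 mm, so I shift y by −2 mm. I will use the near cells, which keep away from the cabinet.

Run:
```python
from h import *
delta((.4446,-.127,.115),down(-.192))
```

```text
t 6.45 shift mm [ 13.1 -54.9 164.2] turn [-0.003 -0.001  0.002]
```

Call:
move_arm:
  increments:
    - [6,-25,5,0,0,0,0.3]
    - [13,-55,20,0,0,0,0.3]
    - [13,-55,55,0,0,0,0.3]
    - [13,-55,90,0,0,0,0.3]
    - [13,-55,120,0,0,0,0.3]
    - [13,-55,145,0,0,0,0.3]
    - [13,-55,158,0,0,0,0.3]
    - [13,-55,164,0,0,0,0.3]

```text
t: 7.12
tool_pos: [0.4438, -0.1251, 0.1135]
tcp_rot: [0.77, 0.638, -0.001, -0.003]
force: [-0.8, -0.8, -0.7]
grip_width: 0.491
```

Run:
```python
from h import *
s=snapshot("wrist");save(s,"w5",(100,60,400,384),1.3); S=snapshot("side")
delta((.4446,-.127,.107),down(-.192)); print(bot.read_state()["force"])
a=cv2.resize(s["pixels"][60:280,90:390,::-1],(400,293));b=cv2.resize(S["pixels"][200:350,210:350,::-1],(400,429),interpolation=cv2.INTER_CUBIC)
c=np.zeros((429,800,3),np.uint8);c[:293,:400]=a;c[:,400:]=b;cv2.imwrite("pics/pl1.png",c)
```

```text
t 7.22 shift mm [-0.9  0.3  7.9] turn [-0.004 -0.001  0.005]
[ 0.13171457 -0.19716835 -0.75569326]
```

View pics/pl1.png

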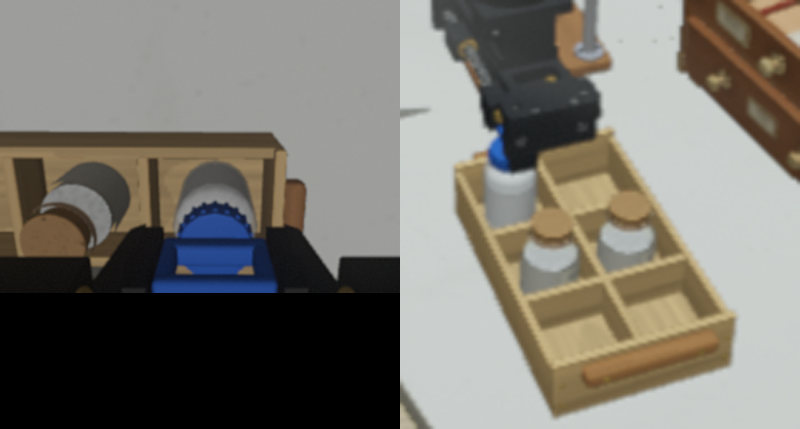

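The bottle is inside the near-left cell, centred, with jars and walls clear. I lower slowly.

Call:
move_arm:
  increments:
    - [-1,0,2,-0.004,0,0.005,0.3]
    - [-1,0,3.5,-0.004,0,0.005,0.3]
    - [-1,0,5,-0.004,0,0.005,0.3]
    - [-1,0,6,-0.004,0,0.005,0.3]
    - [-1,0,7,-0.004,0,0.005,0.3]
    - [-1,0,7,-0.004,0,0.005,0.3]

```text
t: 7.72
tool_pos: [0.4444, -0.1288, 0.1086]
tcp_rot: [0.773, 0.635, 0.001, 0.001]
force: [-0.6, 0.3, -0.7]
grip_width: 0.496
```

Call:
move_arm:
  increments:
    - [0,0,0.5,0,0,0,0.3]
    - [0,0,1,0,0,0,0.3]
    - [0,0,1,0,0,0,0.3]

```text
t: 7.97
tool_pos: [0.4443, -0.1288, 0.1075]
tcp_rot: [0.773, 0.635, 0.001, 0.001]
force: [-0.7, -0.4, -0.5]
grip_width: 0.497
```

Call:
move_arm:
  increments:
    - [0,0,0.5,0,0,0,0.3]
    - [0,0,1,0,0,0,0.3]
    - [0,0,1,0,0,0,0.3]

```text
t: 8.22
tool_pos: [0.4445, -0.1288, 0.1067]
tcp_rot: [0.773, 0.635, 0.001, 0.001]
force: [-0.3, -0.2, 2.8]
grip_width: 0.498
```

Call:
move_arm:
  increments:
    - [0,0,0.5,0,0,0,0.3]
    - [0,0,1,0,0,0,0.3]
    - [0,0,1,0,0,0,0.3]

```text
t: 8.47
tool_pos: [0.445, -0.129, 0.1067]
tcp_rot: [0.773, 0.635, 0.001, 0.001]
force: [-3.5, 1.0, 18.4]
grip_width: 0.497
```

Contact came at the predicted height. I back off the load and open slightly.

Call:
move_arm:
  increments:
    - [0,0,-1.2,0,0,0,0.3]
    - [0,0,-1.2,0,0,0,0.52]
    - [0,0,-1.2,0,0,0,0.56]
    - [0,0,-1.2,0,0,0,0.64]
    - [0,0,-1.2,0,0,0,0.64]
    - [0,0,-1.2,0,0,0,0.64]

```text
t: 8.97
tool_pos: [0.4442, -0.1288, 0.1065]
tcp_rot: [0.773, 0.635, 0.001, 0.001]
force: [-0.2, 0.1, 0.9]
grip_width: 0.639
```

Call:
move_arm:
  increments:
    - [0,0,-8,0,0,0,0.64]
    - [0,0,-20,0,0,0,0.64]
    - [0,0,-40,0,0,0,0.64]
    - [0,0,-75,0,0,0,0.64]
    - [0,0,-115,0,0,0,1]
    - [0,0,-150,0,0,0,1]
    - [0,0,-170,0,0,0,1]
    - [0,0,-180,0,0,0,1]

```text
t: 9.63
tool_pos: [0.4451, -0.1292, 0.2902]
tcp_rot: [0.773, 0.635, 0.003, 0.003]
force: [0.5, -0.2, -0.8]
grip_width: 0.919
```

Run:
```python
from h import *
W=snapshot("wrist"); C,y=bar(W,"blue",z=.116); save(W,"w6",k=1.2)
n=mask(W,"blue"); print(n.sum()/255)
delta((.5705,.1947,.27),down(-.205))
```

```text
blue bar u 232 271 width mm 42.7 yaw -0.195 centre [ 0.4464 -0.1264  0.116 ]
733.0
t 9.68 shift mm [341.9  59.9  20.9] turn [ 0.008 -0.001  0.01 ]
```

Blue stands upright: its bar measures at (0.446, −0.126) at the expected height. Now yellow.

Run:
```python
from h import *
delta((.599,.1934,.26),down(-.205))
```

```text
t 9.68 shift mm [346.1  88.1  31.2] turn [ 0.008 -0.001  0.01 ]
```

Call:
move_arm:
  increments:
    - [40,10,0,0,0,-0.013,1]
    - [80,20,0,0,0,-0.013,1]
    - [120,30,5,0,0,-0.013,1]
    - [160,40,10,0,0,-0.013,1]
    - [200,51,15,0,0,-0.013,1]
    - [240,61,20,0,0,-0.013,1]
    - [280,71,25,0,0,-0.013,1]
    - [315,80,30,0,0,-0.013,1]

```text
t: 10.35
tool_pos: [0.5831, 0.1676, 0.2546]
tcp_rot: [0.768, 0.641, -0.0, -0.0]
force: [0.9, -0.1, -0.2]
grip_width: 1.0
```

Run:
```python
from h import *
delta((.599,.1934,.25),down(-.205))
```

```text
t 10.35 shift mm [28.2 11.   4.5] turn [-0.001  0.001  0.025]
```

Call:
move_arm:
  increments:
    - [15,6,4,0,0,0.025,1]
    - [28,11,4,0,0,0.025,1]
    - [28,11,4,0,0,0.025,1]
    - [28,11,4,0,0,0.025,1]

```text
t: 10.68
tool_pos: [0.5985, 0.1902, 0.2511]
tcp_rot: [0.776, 0.631, -0.001, 0.0]
force: [-1.0, -0.9, 0.3]
grip_width: 0.997
```

Run:
```python
from h import *
snapshot("scene"); W=snapshot("wrist"); np.savez("w7",**W)
C,y=bar(W,"yellow"); C2,_=bar(W,"red")
m=mask(W,"yellow");ys,xs=np.nonzero(m);print(xs.min(),xs.max(),ys.min(),ys.max())
# rail front-edge line direction and hook shank column below bar
g=cv2.cvtColor(W["pixels"],cv2.COLOR_RGB2GRAY).astype(int); v=ys.max()+10
print("row",v,[int(t) for t in g[v,xs.min():xs.max()]], xs.min())
delta((C[0],C[1],.171),down(-.205)); save(W,"w7",k=1.5)
```

```text
yellow bar u 227 284 width mm 42.6 yaw -0.205 centre [0.5994 0.1945 0.1795]
red bar u 373 431 width mm 43.0 yaw -0.209 centre [0.6178 0.3016 0.1795]
225 283 181 220
row 230 [154, 154, 155, 155, 155, 154, 155, 154, 154, 155, 155, 152, 154, 154, 155, 154, 153, 155, 154, 154, 153, 155, 154, 153, 155, 150, 126, 114, 114, 117, 114, 105, 112, 141, 153, 154, 154, 153, 154, 154, 154, 154, 153, 153, 154, 155, 154, 153, 154, 154, 154, 154, 155, 155, 155, 154, 155, 154] 225
t 10.78 shift mm [ 5.9 -0.6 81.1] turn [ 0.001  0.001 -0.003]
```

View pics/w7.png

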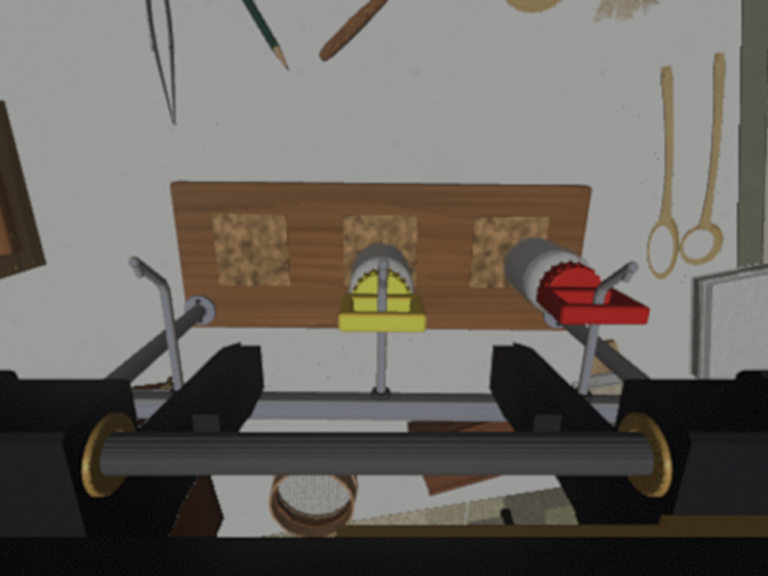

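The yellow bar is at display (340–426, 308–331), centred on its hook, with the tip at (382,260). Red is undisturbed.

Run:
```python
from h import *
x=np.array([np.cos(-.205),np.sin(-.205),0])
for f_,C,t,r in (("w7.npz",(.5994,.1945,0),(254.7,172.5),(254,266.5)),("w2.npz",(.5774,.0861,0),(238,179),(233,266))):
    W=dict(np.load(f_)); print(f_,[((np.array(C)-onz(W,*p,z))@x*1000-o).round(1) for p,z,o in ((t,.1935,20),(r,.176,-60))])
```

```text
w7.npz [np.float64(14.6), np.float64(13.1)]
w2.npz [np.float64(15.1), np.float64(18.8)]
```

Call:
move_arm:
  increments:
    - [5,0,20,0,0,0,1]
    - [5,0,50,0,0,0,1]
    - [5,0,70,0,0,0,1]
    - [5,0,80,0,0,0,1]
    - [5,0,80,0,0,0,1]
    - [5,0,80,0,0,0,0.7]
    - [5,0,80,0,0,0,0.6]
  force: 15

```text
t: 11.37
tool_pos: [0.6015, 0.195, 0.1745]
tcp_rot: [0.777, 0.63, 0.002, 0.001]
force: [0.3, -0.2, -0.1]
grip_width: 0.871
```

Run:
```python
from h import *
delta((.5994,.1945,.170),down(-.205)); print(bot.read_state()["force"])
```

```text
t 11.37 shift mm [-0.9 -1.9  4.5] turn [ 0.004 -0.001 -0.003]
[ 0.2905725  -0.2379941  -0.08573541]
```

Call:
move_arm:
  increments:
    - [-0.5,-2,3,0,0,0,0.7]
    - [-0.5,-2,3,0,0,0,0.6]
    - [-0.5,-2,3,0,0,0,0.5]
    - [-0.5,-2,3,0,0,0,0.3]
    - [-0.5,-2,3,0,0,0,0.3]
    - [-0.5,-2,3,0,0,0,0.3]
    - [-0.5,-2,3,0,0,0,0.3]
    - [-0.5,-2,3,0,0,0,0.3]
  force: 15

```text
t: 12.03
tool_pos: [0.5986, 0.1951, 0.17]
tcp_rot: [0.776, 0.63, 0.001, 0.001]
force: [-0.1, -0.7, 0.8]
grip_width: 0.497
```

Run:
```python
from h import *
delta((.5994,.1945,.170),down(-.205)); print(bot.read_state()["force"])
```

```text
t 12.03 shift mm [-0.4  0.9  0. ] turn [ 0.002 -0.    -0.002]
[-0.07578116 -0.73086169  0.84397182]
```

Gripped. Same unhooking path.

Call:
move_arm:
  increments:
    - [0,0,-4,0,0,0,0.3]
    - [0,0,-7,0,0,0,0.3]
    - [0,-3.5,-7,0.1,0,0,0.3]
    - [0,-7.5,-7,0.2,0,0,0.3]
    - [0,-9,-7,0.3,0,0,0.3]
    - [0,-10,-7.5,0.42,0,0,0.3]
    - [0,-10,-7.5,0.42,0,0,0.3]
  force: 25

```text
t: 12.62
tool_pos: [0.5897, 0.1948, 0.1749]
tcp_rot: [0.76, 0.615, -0.133, -0.163]
force: [-0.2, -1.4, -2.1]
grip_width: 0.494
```

Run:
```python
from h import *
W=snapshot("wrist"); x=np.array([np.cos(-.205),np.sin(-.205),0]);s=bot.read_state()
print((s["tool_pos"]-[.5986,.1951,.170])@x, s["tool_pos"][2]-.17,s["force"]); delta(s["tool_pos"],down(-.205,.42))
```

```text
-0.008746252110399451 0.005255155771357101 [-0.01737065 -1.09537623 -2.80878969]
t 12.67 shift mm [0. 0. 0.] turn [ 0.002  0.    -0.005]
```

Call:
move_arm:
  increments:
    - [0,-0.5,-1,0,0,0,0.3]
    - [0,-0.5,-1,0,0,0,0.3]

```text
t: 12.83
tool_pos: [0.5883, 0.1981, 0.1792]
tcp_rot: [0.759, 0.617, -0.13, -0.16]
force: [-0.3, -0.2, -1.1]
grip_width: 0.494
```

Run:
```python
from h import *
W=snapshot("wrist"); x=np.array([np.cos(-.205),np.sin(-.205),0]);s=bot.read_state()
print((s["tool_pos"]-[.5986,.1951,.170])@x, s["tool_pos"][2]-.17,s["force"],s["torque"])
```

```text
-0.010779896334449033 0.009486756330329554 [-0.89695375 -0.401338   -1.45792087] [-0.06582545 -0.52332982  0.04058598]
```

Call:
move_arm:
  increments:
    - [0,-2,0.5,0.1,0,0,0.3]
    - [0,-4,0,0.18,0,0,0.3]
    - [0,-6.5,-0.5,0.2,0,0,0.3]
    - [0,-12,-3,0.2,0,0,0.3]
    - [0,-17.5,-6,0.2,0,0,0.3]
    - [0,-28,-10,0.2,0,0,0.3]
    - [0,-37,-14.5,0.2,0,0,0.3]
    - [0,-50,-19,0.2,0,0,0.3]

```text
t: 13.55
tool_pos: [0.5507, 0.2055, 0.2177]
tcp_rot: [0.74, 0.601, -0.191, -0.235]
force: [-0.0, -0.2, -0.7]
grip_width: 0.498
```

Run:
```python
from h import *
W=snapshot("wrist"); s=bot.read_state()
x=np.array([np.cos(-.205),np.sin(-.205),0])
print((s["tool_pos"]-[.5986,.1951,.170])@x, s["tool_pos"][2]-.17,s["force"],s["torque"])
S=snapshot("side");m=mask(S,"yellow",(150,80,300,220));ys,xs=np.nonzero(m);print(len(xs),xs.mean(),ys.mean(),proj(S,s["tool_pos"]))
m=mask(S,"red",(205,110,285,205));ys,xs=np.nonzero(m);print(len(xs),xs.mean(),ys.mean())
```

```text
-0.050191361510184475 0.05006500964785249 [ 0.03119521  1.75462984 -0.22566814] [-0.05082563 -0.61552559 -0.02224443]
103 213.3009708737864 132.54368932038835 [217.5537425  127.92927831]
7 227.28571428571428 133.0
```

Yellow is out over the tip and moving with the tool. I right it and carry it.

Call:
move_arm:
  increments:
    - [0,-20,-10,-0.1,0,0,0.3]
    - [0,-53,-23,-0.22,0,0,0.3]
    - [0,-80,-60,-0.34,0,0,0.3]
    - [0,-80,-60,-0.46,0,0,0.3]
    - [0,-80,-60,-0.58,0,0,0.3]
    - [0,-80,-60,-0.618,0,0,0.3]
    - [0,-80,-60,-0.618,0,0,0.3]

```text
t: 14.23
tool_pos: [0.5196, 0.2126, 0.3128]
tcp_rot: [0.775, 0.632, 0.001, 0.0]
force: [1.4, 0.6, -1.0]
grip_width: 0.499
```

Run:
```python
from h import *
delta((.4171,-.2684,.29),down(-.192))
```

```text
t 14.23 shift mm [-491.8   -3.3   21.8] turn [ 0.002 -0.002 -0.011]
```

Call:
move_arm:
  increments:
    - [-30,0,0,0,0,0,0.3]
    - [-65,0,0,0,0,0,0.3]
    - [-105,0,0,0,0,0,0.3]
    - [-145,0,0,0,0,-0.01,0.3]
    - [-185,0,0,0,0,-0.01,0.3]
    - [-225,0,0,0,0,-0.01,0.3]
    - [-265,0,0,0,0,-0.01,0.3]
    - [-300,0,0,0,0,-0.01,0.3]

```text
t: 14.9
tool_pos: [0.4591, -0.0854, 0.3115]
tcp_rot: [0.774, 0.633, -0.0, -0.001]
force: [1.2, -1.0, -1.6]
grip_width: 0.495
```

Run:
```python
from h import *
delta((.4171,-.2684,.29),down(-.192))
```

```text
t 14.90 shift mm [-187.7   -5.    21.4] turn [-0.001 -0.    -0.007]
```

Call:
move_arm:
  increments:
    - [-40,-1,5,0,0,-0.007,0.3]
    - [-80,-2,10,0,0,-0.007,0.3]
    - [-120,-3,15,0,0,-0.007,0.3]
    - [-150,-5,20,0,0,-0.007,0.3]
    - [-175,-5,21,0,0,-0.007,0.3]
    - [-188,-5,21,0,0,-0.007,0.3]
    - [-188,-5,21,0,0,-0.007,0.3]
    - [-188,-5,21,0,0,-0.007,0.3]

```text
t: 15.57
tool_pos: [0.4182, -0.2662, 0.2902]
tcp_rot: [0.772, 0.636, -0.0, -0.001]
force: [0.3, 0.2, -2.2]
grip_width: 0.496
```

Run:
```python
from h import *
W=snapshot("wrist");save(W,"w8")
m=mask(W,"yellow");ys,xs=np.nonzero(m);print(len(xs),xs.min(),xs.max(),ys.min(),ys.max())
delta((.4171,-.2684,.115),down(-.192))
# blue check
C=bar(W,"blue",z=.116)
```

```text
3380 204 296 219 287
t 15.62 shift mm [ -3.7  -0.7 175.2] turn [-0.001 -0.001  0.002]
blue bar u 356 398 width mm 45.9 yaw -0.156 centre [ 0.4457 -0.1286  0.116 ]
```

Call:
move_arm:
  increments:
    - [-3,-1,20,0,0,0,0.3]
    - [-3,-1,55,0,0,0,0.3]
    - [-3,-1,90,0,0,0,0.3]
    - [-3,-1,120,0,0,0,0.3]
    - [-3,-1,150,0,0,0,0.3]
    - [-3,-1,168,0,0,0,0.3]
    - [-3,-1,175,0,0,0,0.3]
    - [-3,-1,175,0,0,0,0.3]

```text
t: 16.28
tool_pos: [0.4166, -0.2668, 0.1141]
tcp_rot: [0.77, 0.638, -0.0, -0.002]
force: [0.5, 0.4, -1.0]
grip_width: 0.495
```

Run:
```python
from h import *
delta((.4171,-.2684,.107),down(-.192)); print(bot.read_state()["force"])
```

```text
t 16.28 shift mm [-1.5  0.8  7.1] turn [-0.003 -0.002  0.004]
[ 0.51034312  0.41482318 -1.03629162]
```

Call:
move_arm:
  increments:
    - [-1,0,1.5,-0.003,0,0,0.3]
    - [-1,0,3,-0.003,0,0,0.3]
    - [-1,0,4,-0.003,0,0,0.3]
    - [-1,0,5,-0.003,0,0,0.3]
    - [-1,0,6,-0.003,0,0,0.3]
    - [-1,0,6.5,-0.003,0,0,0.3]
    - [-1,0,6.5,-0.003,0,0,0.3]

```text
t: 16.87
tool_pos: [0.4167, -0.2694, 0.109]
tcp_rot: [0.771, 0.637, 0.001, 0.001]
force: [0.0, -0.1, -1.0]
grip_width: 0.495
```

Call:
move_arm:
  increments:
    - [0,0,0.5,0,0,0,0.3]
    - [0,0,0.5,0,0,0,0.3]

```text
t: 17.03
tool_pos: [0.4167, -0.2695, 0.1083]
tcp_rot: [0.771, 0.637, 0.001, 0.001]
force: [-0.3, 0.3, -1.3]
grip_width: 0.492
```

Call:
move_arm:
  increments:
    - [0,0,0.5,0,0,0,0.3]
    - [0,0,1,0,0,0,0.3]
    - [0,0,1,0,0,0,0.3]

```text
t: 17.28
tool_pos: [0.4166, -0.2694, 0.1073]
tcp_rot: [0.771, 0.637, 0.001, 0.001]
force: [0.3, -0.4, -2.8]
grip_width: 0.499
```

Call:
move_arm:
  increments:
    - [0,0,0.4,0,0,0,0.3]
    - [0,0,0.7,0,0,0,0.3]
    - [0,0,0.7,0,0,0,0.3]

```text
t: 17.53
tool_pos: [0.4168, -0.2695, 0.1068]
tcp_rot: [0.771, 0.637, 0.001, 0.001]
force: [-0.3, 0.1, 0.2]
grip_width: 0.496
```

Call:
move_arm:
  increments:
    - [0,0,0.4,0,0,0,0.3]
    - [0,0,0.4,0,0,0,0.3]

```text
t: 17.7
tool_pos: [0.4171, -0.2695, 0.1067]
tcp_rot: [0.771, 0.637, 0.001, 0.001]
force: [-1.1, 1.9, 6.1]
grip_width: 0.498
```

Gentle contact at 6 N. I release and rise straight up.

Call:
move_arm:
  increments:
    - [0,0,-0.3,0,0,0,0.52]
    - [0,0,-0.3,0,0,0,0.56]
    - [0,0,-0.3,0,0,0,0.64]
    - [0,0,-0.3,0,0,0,0.64]
    - [0,0,-0.3,0,0,0,0.64]

```text
t: 18.12
tool_pos: [0.4166, -0.2695, 0.1065]
tcp_rot: [0.771, 0.637, 0.001, 0.001]
force: [-0.2, -0.2, 0.6]
grip_width: 0.639
```

Call:
move_arm:
  increments:
    - [0,0,-8,0,0,0,0.64]
    - [0,0,-20,0,0,0,0.64]
    - [0,0,-40,0,0,0,0.64]
    - [0,0,-75,0,0,0,0.64]
    - [0,0,-115,0,0,0,0.64]
    - [0,0,-150,0,0,0,0.64]
    - [30,0,-180,0,0,0,0.64]
    - [60,0,-200,0,0,0,0.64]

```text
t: 18.78
tool_pos: [0.4275, -0.2119, 0.3102]
tcp_rot: [0.772, 0.635, 0.002, 0.003]
force: [2.1, 0.8, -0.4]
grip_width: 0.637
```

Run:
```python
from h import *
W=snapshot("wrist"); bar(W,"blue",z=.116); bar(W,"yellow",z=.116)
D=snapshot("side"); S=snapshot("scene")
a=cv2.resize(W["pixels"][40:260,60:460,::-1],(400,220));b=cv2.resize(D["pixels"][110:350,200:350,::-1],(375,600),interpolation=cv2.INTER_CUBIC);e=cv2.resize(S["pixels"][110:210,190:300,::-1],(400,364),interpolation=cv2.INTER_CUBIC)
c=np.zeros((600,780,3),np.uint8);c[:220,:400]=a;c[225:589,:400]=e;c[:,405:]=b;cv2.imwrite("pics/end.png",c)
print(bot.read_state()["force"])
```

```text
blue bar u 307 343 width mm 41.8 yaw -0.147 centre [ 0.4465 -0.126   0.116 ]
yellow bar u 184 221 width mm 43.1 yaw -0.216 centre [ 0.4207 -0.2659  0.116 ]
[ 1.15403345 -0.36627994 -0.13345033]
```

View pics/end.png

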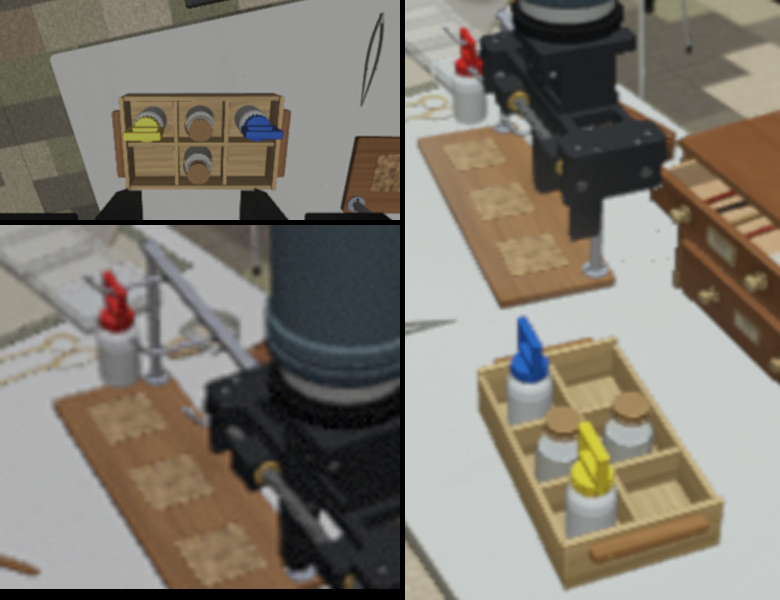

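Both bottles stand upright in the near-left and near-right cells. The jars are in the middle cells, red is still on its hook, and the gripper is clear. I let the arm settle and hand in.

Call:
move_arm:
  increments:
    - [0,0,0,0,0,0,0.64]
    - [0,0,0,0,0,0,0.64]
    - [0,0,0,0,0,0,0.64]

```text
t: 19.18
tool_pos: [0.4265, -0.2113, 0.3057]
tcp_rot: [0.772, 0.636, 0.0, 0.001]
force: [0.0, -0.4, -0.0]
grip_width: 0.641
```

```bash
python3 -c "
from cell import order; print(order.finish_job())"
```

```text
the job is handed in; nothing more can be done
None
```

I took the blue bottle and then the yellow one off their hooks and stood them in the near-left and near-right crate cells. I handed the job in at about 19 s. Each bottle was gripped across its handle, raised 7 mm, tilted about 35°, led out along the hook tip and righted. No more than about 3 N showed while unhooking.

- **Last checks:** the final pictures show both bottles upright in their cells with the jars in place. The red bottle is still on its hook and the gripper is clear. Blue's handle measured at the same place before and after yellow was set down, to about 2 mm.
- **Harder contact:** blue was pressed onto the cell floor with about 18 N for a moment before I eased off. Yellow touched with about 6 N.
- **Disagreements:** my first crate position, from the far cameras, was about 12 mm off the wrist-camera one. I used the wrist measurement, and its overlay on the side view still differed by up to 5–6 mm at one edge. The position I measured for blue along its hook varied by about 4 mm between two references. Both fell within the clearances I had.

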